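# Load the notched flange on the packing stand

## Task

Of the two metal flanges on the bench, pick up the one with the wide notch in its rim and lower it onto the packing stand, so that the stand's central shaft goes up through its bore and the pin stands in its notch. It must end lying flat and fully home on the stand's base, released. Set it down rather than drop it, and leave the plain flange where it is.

Things in the scene. Friction and masses are not known exactly. Their poses are not given: they have to be found in the camera images.
- notched_flange: The flange to load, aluminium, 0.25 to 0.5 kg: disc 130 mm across, 8 mm thick, with a round hub to grip (50 mm across, top 58 mm above the underside) and a 38 mm bore right through. A wedge notch (radial walls, 0.36 rad each side) runs from the rim, 46 mm wide, in to 34 mm from the centre. Origin: centre of the underside, on the bench at first; z up, +x to the notch, at first within 0.7 rad of -x.
- plain_flange: Bystander: loose flange of the same size, metal, hub and bore, but its rim is a full circle without a notch, so it cannot go down past the pin. Origin at the centre of its underside, z up. It starts flat on the bench beside the notched one; either may be the left one.
- stand: Fixed stand: grey round base, 160 mm across, flat top 14 mm above the bench; in its centre a steel shaft, 16 mm diameter, 45 mm above the base top, its last 12 mm tapered; play to the bore 11 mm all round. Origin: centre of the underside; z up, +x from shaft to pin, within 0.7 rad of pointing to the robot (-x). A flange that is home has its origin 14 mm above this, the shaft wholly inside its hub.
- stand_pin (a point): Top of the stand's pin: an upright steel pin, 10 mm diameter, 52 mm from the shaft's axis, rising 24 mm from the base top (the last 5 mm tapered). With the flange centred and the pin mid-notch there are 13 mm free either side of it. Its axes are the stand's.
Things that resemble listed ones, but are neither listed nor needed, are in the scene too. Leave any yellow look-alike of the notched_flange alone.

How it is judged:
By the outcome, as a careful person would: the job done as asked, in the order asked, and still so for the second after the job is handed in, with the robot touching nothing.
It also fails if it takes over 42 s, if anything falls off the work surface, if the arm or the gripper's body presses on something with over 40 N, if the wrist force passes 120 N, or if a joint passes its speed limit or range.

## Robot

A 7-joint arm with a two-finger parallel gripper is mounted at the origin on a cart in front of the work surface, level with it; the furniture and walls round the work are solid. World frame = base frame: x ahead of the robot, y to its left, z up, the work surface at z = 0. Lengths are in m, angles in degrees, forces in N, time in s.
With the tool pointing down it reaches from about 0.4 to 0.85 m from the base axis. Payload 10.4 kg.
Tool frame: the origin (TCP) lies at the very end of the fingers, on their centre line; the grasp point (between the pads) lies 19 mm behind it; z points along the fingers, y is the direction in which the jaws open and shut (so a half turn about z gives the same grasp; the last joint's range is limited). The gripper opens to 85 mm and grips with 20 to 120 N. Pads are 22 mm wide; open, the fingers measure 114 mm over their backs; the gripper's body (76 mm by 85 mm) begins 54 mm behind the grasp point. The pads swing forward as they close: fully open they stand 13 mm farther back than shut.
Start: joints at [-73.258, 19.034, -3.707, 83.658, 1.238, 77.344, -5.071], TCP at [0.194, 0.594, 0.231] pointing down, gripper open.
Joint ranges: [-148.97, 148.97], [-28.65, 121.19], [-84.17, 76.75], [9.2, 138.47], [-72.65, 252.65], [3.7, 117.97], [-149.18, 149.18]. Speed limits (degrees/s): [127.2, 127.2, 159.86, 159.86, 180, 180, 180].

## Interface

Orientations are given as a 3x3 rotation matrix whose columns are the frame's x, y, z axes.
In Python, from cell import robot gives the robot as it stands.
- The arm moves only by the shell command python3 -m handwheel 'ROWS' [OPENING] [FORCE]. ROWS is JSON, a list of rows, each an object with "linear": the shift along the tool's x, y, z in units of 30 mm (1.0 is 30 mm), a list of three; "dr": the turn, a rotation vector about the tool's x, y, z in units of 8 degrees (1.0 is 8 degrees), a list of three. In form: [{"linear": [x, y, z], "dr": [wx, wy, wz]}, ...]. A call has 1 to 8 rows; each row shifts and turns the commanded pose from where the row before left it, along the tool's axes as they then stand; what a row does not reach is not made up. A row lasts 1/10 s, in which the tool goes at most 50 mm and 8.59 degrees, less where a joint would pass 70% of its speed; a pose out of reach is approached as far as the arm can. A call is refused whole if a number of a shift passes 1 or a number of a turn 1, either way. A call with a gripper value outside its range is refused whole. OPENING is the opening in per cent of the stroke, from 0 (shut) to 100 (fully open), set as the call begins (- or left out, the last holds). The fingers move at their own pace and stop on an object; FORCE is the grip in N (left out, the last holds). Time passes only in rows, so rows that do not move let the fingers close. It gives the time, the measured TCP pose, the force and the opening at its end, in the units of the state.
- robot.state(): the state, without advancing time (a new reading comes with each control period).
- robot.grab_frame(name): name is "scene" or "top"; returns the picture (420x560x3 uint8, red, green, blue); there is no depth.
- robot.calibration(name): a dict with "intrinsics" (3x3 intrinsics, pixels), "view" (4x4, takes a point from world to camera coordinates). Camera axes: x right, y up, looking along -z (the intrinsics and any distortion apply to the point x, -y, -z); pixel columns grow to the right and rows downward; lengths in m; the calibration is good to about 2 mm. A picture is of the moment at which its call begins. calibration takes no time and is no camera call.
- robot.hand_in(): hands the job in, once; it reports no verdict.
The state is a dict: "time": time; "joints": joint angles; "dq": joint speeds; "joint_efforts": joint torques, N m; "tcp_pos": TCP position; "tool_rot": TCP orientation; "ft_force": force on the tool from outside, world axes, zero at the start; "torque": the same for the moment, N m; "opening": finger opening in m.
Only numpy, scipy, OpenCV 4.12 (cv2) and the standard library are available. Lean on these libraries where they do the work, as an engineer would, in place of code of your own. Each camera call takes 0.05 s, during which the arm holds its last target.

## Working session

There is one attempt and no reset: what is moved stays moved. The work goes in short steps, Python scripts to look and compute and a shell command to move; the robot and the scene stay as the last step left them, time stands still between calls to the robot, and variables do not carry over. Pictures are saved under pics/ and viewed, and the job is handed in when it is done.

```bash
ls; mkdir -p pics
python3 - <<'E'
from cell import robot
import cv2,numpy as np
np.set_printoptions(precision=4,suppress=True)
for n in("scene","top"):
    im=robot.grab_frame(n); cv2.imwrite(f"pics/{n}0.png",im[:,:,::-1]); c=robot.calibration(n); print(n,c)
s=robot.state(); print({k:np.round(v,4) for k,v in s.items()})
E
```

```text
pics
scene {'intrinsics': array([[480.7511,   0.    , 292.3484],
       [  0.    , 480.7511, 211.7922],
       [  0.    ,   0.    ,   1.    ]]), 'view': array([[-0.9086, -0.4173,  0.018 ,  0.5347],
       [ 0.3335, -0.6989,  0.6327, -0.2133],
       [-0.2514,  0.5809,  0.7742, -0.7921],
       [ 0.    ,  0.    ,  0.    ,  1.    ]])}
top {'intrinsics': array([[387.8531,   0.    , 279.5113],
       [  0.    , 387.8531, 210.1152],
       [  0.    ,   0.    ,   1.    ]]), 'view': array([[-0.0158, -0.9999, -0.0069,  0.0108],
       [ 0.9754, -0.017 ,  0.22  , -0.5811],
       [-0.2201, -0.0033,  0.9755, -0.7665],
       [ 0.    ,  0.    ,  0.    ,  1.    ]])}
{'time': np.float64(0.1), 'joints': array([-73.2592,  19.0681,  -3.7054,  83.7017,   1.2363,  77.3439,
        -5.0709]), 'dq': array([-0.0367, -0.0602, -0.0318, -0.1123,  0.0426,  0.0349, -0.0204]), 'joint_efforts': array([  0.0017, -62.6739,   0.0493, -39.2435,   0.0164,   0.0069,
        -0.    ]), 'tcp_pos': array([0.1934, 0.594 , 0.2306]), 'tool_rot': array([[-0.9509,  0.3096, -0.0004],
       [ 0.3096,  0.9509, -0.0012],
       [-0.    , -0.0013, -1.    ]]), 'ft_force': array([-0.3488, -0.2453, -0.4801]), 'torque': array([0.008 , 0.0095, 0.0078]), 'opening': np.float64(0.0856)}
```

View pics/scene0.png

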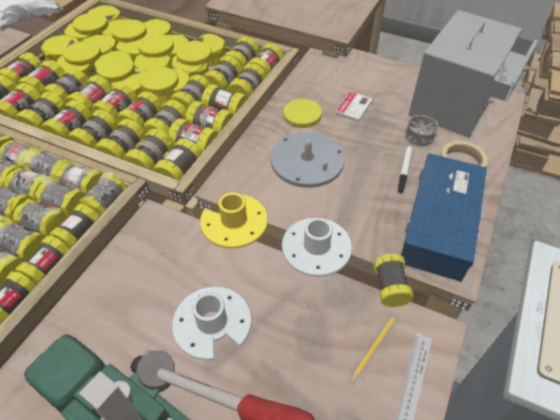

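View pics/top0.png

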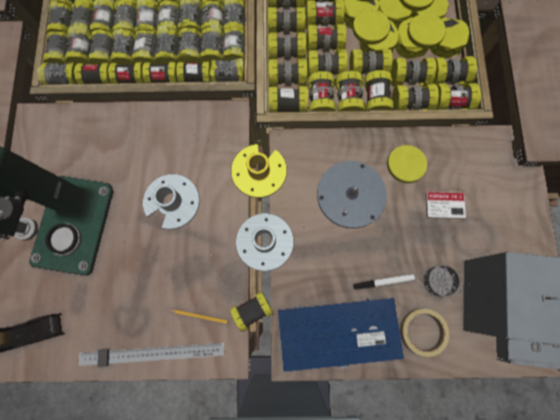

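Top view candidates: notched metal flange at (171,201) with its notch near (150,211); plain metal flange at (265,241), full rim; yellow notched look-alike at (259,170), to be left alone. The stand is at (352,194), with its pin near (346,212), and a yellow lid is at (408,163). I'm choosing the metal one at (171,201), and a close crop will check it.

```bash
cat > h.py <<'E'
import numpy as np,cv2
from cell import robot
np.set_printoptions(precision=4,suppress=True)
C={n:robot.calibration(n) for n in("scene","top")}
F=np.diag([1,-1,-1.])
def ray(n,u,v):
    c=C[n];R=c["view"][:3,:3];t=c["view"][:3,3]
    d=R.T@(F@np.linalg.solve(c["intrinsics"],[u,v,1.])); return -R.T@t,d
def onz(n,u,v,z):
    o,d=ray(n,u,v); return o+d*(z-o[2])/d[2]
def proj(n,p):
    c=C[n];q=F@(c["view"][:3,:3]@np.asarray(p,float)+c["view"][:3,3]);w=c["intrinsics"]@q;return w[:2]/w[2]
def tri(a,b):
    o1,d1=ray("scene",*a);o2,d2=ray("top",*b)
    A=np.c_[d1,-d2];s=np.linalg.lstsq(A,o2-o1,rcond=None)[0]
    p,q=o1+s[0]*d1,o2+s[1]*d2;return (p+q)/2,np.linalg.norm(p-q)
def save(name,im,box=None,k=1):
    if box: x0,y0,x1,y1=box;im=im[y0:y1,x0:x1]
    cv2.imwrite(f"pics/{name}.png",cv2.resize(im[:,:,::-1],None,fx=k,fy=k,interpolation=cv2.INTER_CUBIC))
E
python3 - <<'E'
import cv2,numpy as np
t=cv2.imread("pics/top0.png");s=cv2.imread("pics/scene0.png")
r=lambda im:cv2.resize(im,(400,300),interpolation=cv2.INTER_CUBIC)
a=np.vstack([np.hstack([r(t[160:241,115:223]),r(t[150:240,300:420])]),np.hstack([r(s[280:370,150:270]),r(s[120:195,260:360])])])
cv2.imwrite("pics/crop0.png",a)
E
```

```text
(no output)
```

View pics/crop0.png

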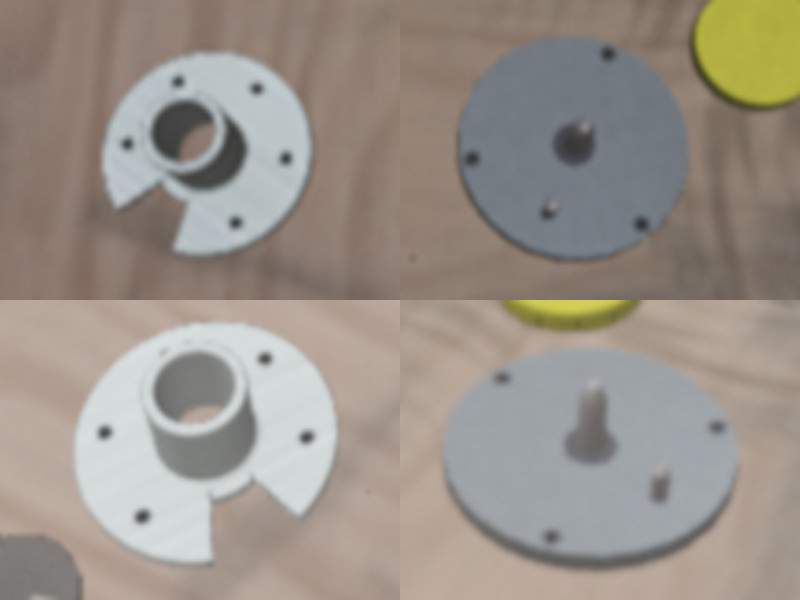

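The crop confirms it: the metal flange at top (171,201) has the wedge notch (lower left in the top view), and the stand's shaft and pin are clear. Next I measure both.

```bash
cat > meas.py <<'E'
from h import *
from scipy.optimize import least_squares
def disc(n,im,seed,z,r,lo,hi,ang=True):
    hsv=cv2.cvtColor(im,cv2.COLOR_RGB2HSV)
    m=((hsv[...,2]>=lo)&(hsv[...,2]<=hi)&(im[...,0].astype(int)-im[...,2]<8)).astype(np.uint8)
    roi=np.zeros_like(m); cv2.circle(roi,seed,55,1,-1); m&=roi
    k,l,st,ce=cv2.connectedComponentsWithStats(m)
    i=1+np.argmax(st[1:,4]); m=(l==i).astype(np.uint8)
    ct=max(cv2.findContours(m,0,cv2.CHAIN_APPROX_NONE)[0],key=len)[:,0]
    h=cv2.convexHull(ct)[:,0]
    # dense hull-near contour points
    P=np.array([onz(n,u,v,z)[:2] for u,v in ct])
    f=lambda q:np.hypot(*(P-q[:2]).T)-q[2]
    s=least_squares(f,[*np.median(P,0),r],loss="soft_l1",f_scale=.001)
    out=[s.x]
    if ang:
        c=s.x[:2]
        a=np.radians(np.arange(0,360,.5));res=[]
        for rr in(.046,.050,.055,.060):
            b=[]
            for t in a:
                u,v=np.round(proj(n,[c[0]+rr*np.cos(t),c[1]+rr*np.sin(t),z])).astype(int); b.append(m[v,u])
            b=np.array(b); kk,ll,ss,_=cv2.connectedComponentsWithStats(np.r_[b,b,b][None].astype(np.uint8)^1)
            gi=1+np.argmax(ss[1:,2]*1); st0,w=ss[gi,0],ss[gi,2]
            res.append((rr,((st0+w/2-.5)*.5)%360,w*.5))
        out.append(np.array(res))
    return out,m
E
python3 - <<'E'
from meas import *
ims={n:cv2.imread(f"pics/{n}0.png")[:,:,::-1].copy() for n in("scene","top")}
for n,u in(("top",(190,185)),("top",(340,210)),("scene",(180,325)),("scene",(285,165))): print(n,u,ims[n][u[1],u[0]])
for n,s in(("top",(171,201)),("scene",(212,322))):
    o,m=disc(n,ims[n],s,.008,.065,150,255);print(n,"flange",*o,m.sum())
for n,s in(("top",(352,194)),("scene",(308,158))):
    o,m=disc(n,ims[n],s,.014,.08,70,175,False);print(n,"stand",*o,m.sum())
for n,s in(("top",(265,241)),("scene",(317,246))):
    o,m=disc(n,ims[n],s,.008,.065,150,255,False);print(n,"plain",*o,m.sum())
# pin and shaft tops, pixels from the crops
k=lambda x,y,x0,y0,w,hh:(x0+x*w/400-.5+.5*0,y0+y*hh/300-.5)
ptop=k(150,205,300,150,120,90);stop=k(187-0,127,300,150,120,90)
pt=k(151,202,300,150,120,90);st=k(185,126,300,150,120,90)
ps=k(260,167,260,120,100,75);ss=k(194,83,260,120,100,75)
print(pt,st,ps,ss);print("pin",tri(ps,pt),onz("top",*pt,.038),onz("scene",*ps,.038));print("shaft",tri(ss,st),onz("top",*st,.059),onz("scene",*ss,.059))
E
```

```text
top (190, 185) [189 199 203]
top (340, 210) [118 126 134]
scene (180, 325) [212 217 218]
scene (285, 165) [158 163 167]
top flange [0.6223 0.2526 0.0632] [[  0.046 142.75   38.   ]
 [  0.05  144.5    38.5  ]
 [  0.055 143.5    38.5  ]
 [  0.06  143.     38.5  ]] 1717
scene flange [0.6194 0.2542 0.0638] [[  0.046 143.     39.5  ]
 [  0.05  144.     38.5  ]
 [  0.055 143.75   39.   ]
 [  0.06  143.5    38.5  ]] 3304
top stand [ 0.629  -0.1644  0.0787] 3608
scene stand [ 0.6271 -0.1598  0.0803] 3171
top plain [0.5231 0.037  0.0638] 2191
scene plain [0.5215 0.0393 0.0645] 2576
(344.8, 210.1) (355.0, 187.3) (324.5, 161.25) (308.0, 140.25)
pin (array([ 0.5835, -0.1434,  0.0371]), np.float64(0.0029389533630825118)) [ 0.5848 -0.1431  0.038 ] [ 0.5817 -0.1424  0.038 ]
shaft (array([ 0.63  , -0.1645,  0.059 ]), np.float64(0.001310205076427405)) [ 0.6307 -0.1645  0.059 ] [ 0.6294 -0.1644  0.059 ]
```

Run:
```python
from h import *
print(proj("top",[.193,.594,.23]),proj("scene",[.193,.594,.23]),proj("top",[.193,.594,.30]))
t=cv2.imread("pics/top0.png");s=cv2.imread("pics/scene0.png")
r=lambda im:cv2.resize(im,(400,600),interpolation=cv2.INTER_CUBIC)
cv2.imwrite("pics/crop1.png",np.hstack([r(t[130:370,0:160]),r(s[300:420,0:330])]))
for u,v in((70,225),(30,190),(20,330),(62,238),(170,201),(105,190),(90,270)): print((u,v),onz("top",u,v,0),onz("top",u,v,.1),onz("top",u,v,.3))
```

```text
[-109.1455  443.1119] [467.4599 845.6424] [-160.7175  462.2874]
(70, 225) [0.5691 0.4844 0.    ] [0.5496 0.4289 0.1   ] [0.5106 0.3179 0.3   ]
(30, 190) [0.6545 0.5875 0.    ] [0.6253 0.5203 0.1   ] [0.5667 0.3857 0.3   ]
(20, 330) [0.3386 0.5695 0.    ] [0.3454 0.5043 0.1   ] [0.359  0.3738 0.3   ]
(62, 238) [0.5391 0.4997 0.    ] [0.523  0.4424 0.1   ] [0.4909 0.3279 0.3   ]
(170, 201) [0.622  0.2563 0.    ] [0.5965 0.2269 0.1   ] [0.5454 0.168  0.3   ]
(105, 190) [0.6514 0.4105 0.    ] [0.6225 0.3635 0.1   ] [0.5647 0.2694 0.3   ]
(90, 270) [0.4655 0.4288 0.    ] [0.4578 0.3796 0.1   ] [0.4425 0.2813 0.3   ]
```

View pics/crop1.png

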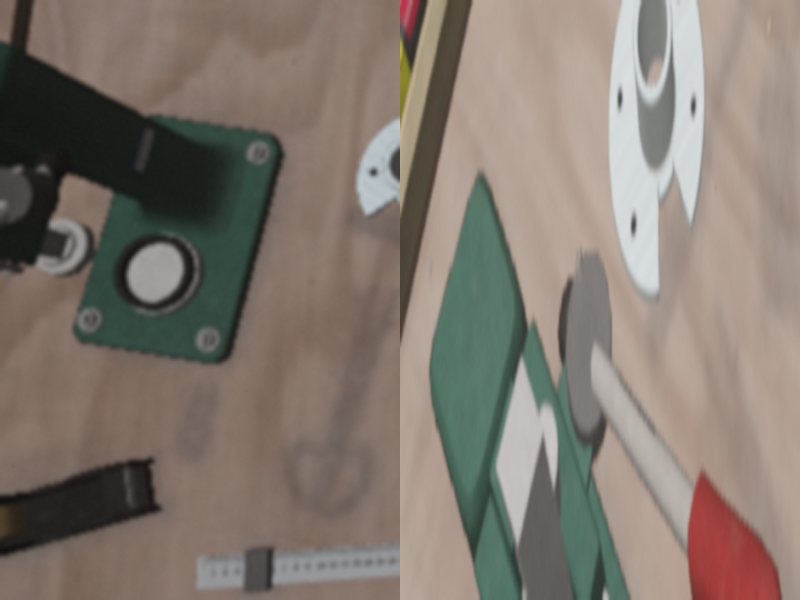

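Run:
```python
from h import *
for n in C: print(n,ray(n,280,210)[0])
print("black at z0 in scene",proj("scene",[.339,.57,0]),proj("scene",[.345,.504,.1]))
for h in(0,.1,.2,.3,.4,.5): print(h,"ram",proj("top",[.53,.48,h]),proj("scene",[.53,.48,h]),"| handle end",onz("scene",300,412,h),proj("top",onz("scene",300,412,h)),"handle start",onz("scene",245,402,h)[:2],proj("top",onz("scene",245,402,h)),"hub",onz("scene",155,370,h)[:2],proj("top",onz("scene",155,370,h)))
```

```text
scene [0.3578 0.5341 0.7386]
top [ 0.3983 -0.0015  0.8756]
black at z0 in scene [282.5501 650.6876] [304.4007 577.8173]
0 ram [ 70.1706 241.8169] [182.9441 488.4555] | handle end [0.4277 0.3231 0.    ] [135.9369 286.3907] handle start [0.5082 0.3447] [128.7529 250.3582] hub [0.6579 0.3609] [126.3165 186.9481]
0.1 ram [ 43.8867 234.9061] [169.5778 472.6455] | handle end [0.4182 0.3516 0.1   ] [102.3697 290.0979] handle start [0.4879 0.3703] [ 96.0083 254.7859] hub [0.6173 0.3843] [ 94.7828 192.5667]
0.2 ram [ 10.1665 226.04  ] [152.002  451.8564] | handle end [0.4088 0.3802 0.2   ] [ 58.7171 294.919 ] handle start [0.4675 0.396 ] [ 53.3809 260.5501] hub [0.5767 0.4078] [ 53.6563 199.8946]
0.3 ram [-34.6659 214.2523] [127.8566 423.2965] | handle end [0.3993 0.4088 0.3   ] [ -0.3698 301.4448] handle start [0.4471 0.4216] [ -4.3989 268.3631] hub [0.536  0.4312] [ -2.2257 209.8515]
0.4 ram [-97.1869 197.8137] [ 92.6113 381.6074] | handle end [0.3899 0.4374 0.4   ] [-84.8346 310.7733] handle start [0.4268 0.4473] [-87.1562 279.5536] hub [0.4954 0.4547] [-82.5401 224.1617]
0.5 ram [-190.4378  173.2953] [ 36.3279 315.0336] | handle end [0.3804 0.4659 0.5   ] [-215.4982  325.2042] handle start [0.4064 0.4729] [-215.5535  296.9156] hub [0.4548 0.4781] [-207.7928  246.479 ]
```

The press on the left has its lever overhead (roughly (0.40–0.53, 0.43), z ≥ 0.3). So I'll retract close to the base first, swing round, then reach out to the flange.

```bash
cat > go.py <<'E'
import sys
from h import *
# usage: go.py x y z [yaw of tool y axis deg]  -> tool-frame units from the present pose
s=robot.state();R=np.array(s["tool_rot"]);p=np.array(s["tcp_pos"])
a=[float(v) for v in sys.argv[1:]]
print("t %.2f p"%s["time"],p,"F",np.array(s["ft_force"]),"open %.4f"%s["opening"],"j",np.round(s["joints"],1))
print("yawY",np.degrees(np.arctan2(R[1,1],R[0,1])),"tilt",R[:,2])
if a: print("units total",R.T@(np.array(a[:3])-p)/.03)
if len(a)>3: 
    from scipy.spatial.transform import Rotation as Q
    t=np.radians(a[3]);T=np.c_[[np.sin(t),-np.cos(t),0],[np.cos(t),np.sin(t),0],[0,0,-1]]
    print("turn units",np.degrees(Q.from_matrix(R.T@T).as_rotvec())/8)
E
python3 go.py .20 .36 .25 72; python3 go.py .36 .20 .25
```

```text
t 0.10 p [0.1934 0.594  0.2306] F [-0.3488 -0.2453 -0.4801] open 0.0856 j [-73.3  19.1  -3.7  83.7   1.2  77.3  -5.1]
yawY 71.9633105569129 tilt [-0.0004 -0.0012 -1.    ]
units total [-2.6235 -7.3482 -0.6373]
t 0.10 p [0.1934 0.594  0.2306] F [-0.3488 -0.2453 -0.4801] open 0.0856 j [-73.3  19.1  -3.7  83.7   1.2  77.3  -5.1]
yawY 71.9633105569129 tilt [-0.0004 -0.0012 -1.    ]
units total [ -9.3461 -10.7681  -0.6325]Traceback (most recent call last):
  File "go.py", line 12, in <module>
    print("turn units",np.degrees(Q.from_matrix(R.T@T).as_rotvec())/8)
                                  ~~~~~~~~~~~~~^^^^^^^
  File "scipy/spatial/transform/_rotation.pyx", line 1143, in scipy.spatial.transform._rotation.Rotation.from_matrix
ValueError: Non-positive determinant (left-handed or null coordinate frame) in rotation matrix 0: [[-1.      0.0006  0.    ]
 [ 0.0006  1.      0.0013]
 [ 0.     -0.0013  1.    ]].
```

```bash
sed -i 's/\[np.sin(t),-np.cos(t),0\]/[-np.sin(t),np.cos(t),0]/' go.py
python3 -m handwheel '[{"linear":[-0.3,-0.9,-0.08],"dr":[0,0,0]},{"linear":[-0.3,-0.9,-0.08],"dr":[0,0,0]},{"linear":[-0.3,-0.9,-0.08],"dr":[0,0,0]},{"linear":[-0.3,-0.9,-0.08],"dr":[0,0,0]},{"linear":[-0.3,-0.9,-0.08],"dr":[0,0,0]},{"linear":[-0.35,-0.9,-0.08],"dr":[0,0,0]},{"linear":[-0.35,-0.9,-0.08],"dr":[0,0,0]},{"linear":[-0.35,-0.9,-0.08],"dr":[0,0,0]}]' 100
python3 go.py .36 .20 .25 53.5
```

```text
time: 0.9
tcp_pos: [0.1993, 0.3639, 0.2503]
tool_rot: [[-0.951, 0.31, -0.0], [0.31, 0.951, -0.0], [0.0, -0.0, -1.0]]
ft_force: [0.2, -0.1, 0.3]
opening: 0.0853
t 0.90 p [0.1993 0.3639 0.2503] F [ 0.2103 -0.134   0.342 ] open 0.0853 j [-66.5  -8.3  -1.  111.1  -0.2  77.2   4.5]
yawY 71.96524481552963 tilt [-0.0002 -0.0003 -1.    ]
units total [-6.7853 -3.535   0.0098]
turn units [-0.0029 -0.0004  2.3082]
```

```bash
python3 -m handwheel '[{"linear":[-0.85,-0.44,0],"dr":[0,0,0]},{"linear":[-0.85,-0.44,0],"dr":[0,0,0]},{"linear":[-0.85,-0.44,0],"dr":[0,0,0]},{"linear":[-0.85,-0.44,0],"dr":[0,0,0]},{"linear":[-0.85,-0.44,0],"dr":[0,0,0]},{"linear":[-0.85,-0.44,0],"dr":[0,0,0]},{"linear":[-0.85,-0.44,0],"dr":[0,0,0]},{"linear":[-0.85,-0.44,0],"dr":[0,0,0]}]'
python3 go.py .621 .2533 .15 53.5
```

```text
time: 1.7
tcp_pos: [0.3612, 0.2006, 0.2503]
tool_rot: [[-0.951, 0.31, -0.0], [0.31, 0.951, 0.0], [0.0, -0.0, -1.0]]
ft_force: [-0.1, -0.7, -0.5]
opening: 0.0852
t 1.70 p [0.3612 0.2006 0.2503] F [-0.095  -0.7234 -0.5283] open 0.0852 j [-54.8 -10.3  17.3 112.2   3.1  77.6  33.6]
yawY 71.96384236520066 tilt [-0.0002  0.     -1.    ]
units total [-7.6909  4.3529  3.3428]
turn units [-0.0005 -0.0014  2.308 ]
```

```bash
python3 -m handwheel '[{"linear":[-0.95,0.54,0.1],"dr":[0,0,0]},{"linear":[-0.95,0.54,0.2],"dr":[0,0,0]},{"linear":[-0.95,0.54,0.2],"dr":[0,0,0]},{"linear":[-0.95,0.54,0.2],"dr":[0,0,0]},{"linear":[-0.95,0.54,0.3],"dr":[0,0,0]},{"linear":[-0.95,0.54,0.3],"dr":[0,0,0]},{"linear":[-0.95,0.54,0.4],"dr":[0,0,0]},{"linear":[-0.95,0.54,0.4],"dr":[0,0,0]}]'
python3 -m handwheel '[{"linear":[0,0,0.3],"dr":[0,0,0.8]},{"linear":[0,0,0.3],"dr":[0,0,0.8]},{"linear":[0,0,0.3],"dr":[0,0,0.7]},{"linear":[0,0,0],"dr":[0,0,0]}]'
python3 go.py .621 .2533 .09 53.5
python3 - <<'E'
from h import *
t=robot.grab_frame("top");s=robot.grab_frame("scene")
r=lambda im:cv2.resize(im[:,:,::-1],(400,400),interpolation=cv2.INTER_CUBIC)
cv2.imwrite("pics/pre.png",np.hstack([r(t[140:260,110:230]),r(s[250:410,130:290])]))
E
```

```text
time: 2.5
tcp_pos: [0.6186, 0.2546, 0.1864]
tool_rot: [[-0.951, 0.309, -0.001], [0.309, 0.951, -0.0], [0.001, -0.0, -1.0]]
ft_force: [0.7, 0.5, 1.4]
opening: 0.0852
time: 2.9
tcp_pos: [0.6166, 0.254, 0.1586]
tool_rot: [[-0.804, 0.595, -0.003], [0.595, 0.804, -0.002], [0.001, -0.003, -1.0]]
ft_force: [0.3, -0.6, -1.2]
opening: 0.0854
t 2.90 p [0.6166 0.254  0.1586] F [ 0.3406 -0.6216 -1.241 ] open 0.0854 j [-46.5  28.7  28.2  83.2 -13.8  71.7  36.6]
yawY 53.478218126516786 tilt [-0.0027 -0.0016 -1.    ]
units total [-0.1341  0.0731  2.2854]
turn units [-0.0209 -0.0086 -0.0027]
```

View pics/pre.png

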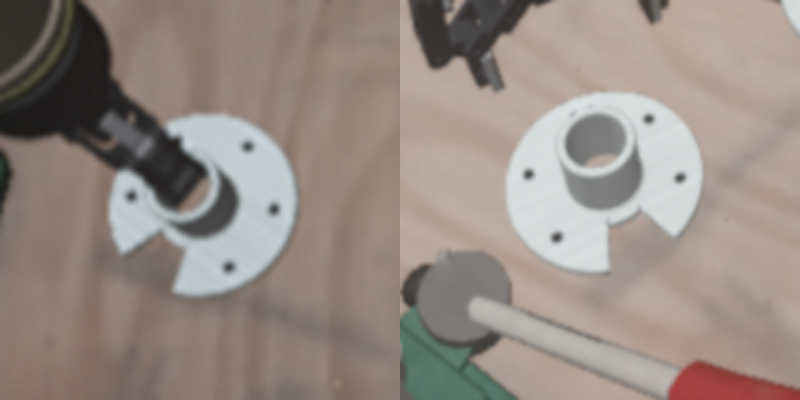

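```bash
python3 -m handwheel '[{"linear":[-0.13,0.07,0.7],"dr":[0,0,0]},{"linear":[0,0,0.8],"dr":[0,0,0]},{"linear":[0,0,0.8],"dr":[0,0,0]},{"linear":[0,0,0.6],"dr":[0,0,0]},{"linear":[0,0,0.6],"dr":[0,0,0]},{"linear":[0,0,0.4],"dr":[0,0,0]},{"linear":[0,0,0.3],"dr":[0,0,0]},{"linear":[0,0,0],"dr":[0,0,0]}]'
python3 go.py .621 .2533 .018 53.5
```

```text
time: 3.8
tcp_pos: [0.6215, 0.2536, 0.0337]
tool_rot: [[-0.805, 0.593, -0.001], [0.593, 0.805, -0.0], [0.001, -0.001, -1.0]]
ft_force: [0.1, 0.9, 0.1]
opening: 0.0853
t 3.80 p [0.6215 0.2536 0.0337] F [0.1019 0.858  0.1299] open 0.0853 j [-44.5  36.2  25.6  88.3 -17.2  59.5  39.2]
yawY 53.61374075929632 tilt [-0.0011 -0.0004 -1.    ]
units total [ 0.0079 -0.0173  0.5248]
turn units [-0.0071 -0.0049  0.0142]
```

```bash
python3 -m handwheel '[{"linear":[0,0,0.3],"dr":[0,0,0]},{"linear":[0,0,0.2],"dr":[0,0,0]},{"linear":[0,0,0],"dr":[0,0,0]}]'
python3 -m handwheel '[{"linear":[0,0,0],"dr":[0,0,0]},{"linear":[0,0,0],"dr":[0,0,0]},{"linear":[0,0,0],"dr":[0,0,0]},{"linear":[0,0,0],"dr":[0,0,0]},{"linear":[0,0,0],"dr":[0,0,0]},{"linear":[0,0,0],"dr":[0,0,0]},{"linear":[0,0,0],"dr":[0,0,0]},{"linear":[0,0,0],"dr":[0,0,0]}]' 0 60
python3 go.py
```

```text
time: 4.1
tcp_pos: [0.6215, 0.2536, 0.0187]
tool_rot: [[-0.805, 0.594, -0.001], [0.594, 0.805, -0.0], [0.001, -0.001, -1.0]]
ft_force: [-1.0, -1.2, -0.5]
opening: 0.0857
time: 4.9
tcp_pos: [0.6223, 0.2536, 0.0202]
tool_rot: [[-0.804, 0.594, 0.001], [0.594, 0.804, 0.0], [-0.0, 0.001, -1.0]]
ft_force: [-1.4, -0.7, 6.2]
opening: 0.0486
t 4.90 p [0.6223 0.2536 0.0202] F [-1.3662 -0.7088  6.2217] open 0.0486 j [-44.3  37.1  25.3  88.7 -17.7  58.1  39.5]
yawY 53.55839475326286 tilt [ 0.0006  0.0003 -1.    ]
```

```bash
python3 -m handwheel '[{"linear":[0,0,-0.2],"dr":[0,0,0]},{"linear":[0,0,-0.4],"dr":[0,0,0]},{"linear":[0,0,-0.5],"dr":[0,0,0]},{"linear":[0,0,-0.6],"dr":[0,0,0]},{"linear":[0,0,-0.7],"dr":[0,0,0]},{"linear":[0,0,-0.7],"dr":[0,0,0]},{"linear":[0,0,-0.6],"dr":[0,0,0]},{"linear":[0,0,-0.4],"dr":[0,0,0]}]'
python3 -m handwheel '[{"linear":[0,0,0],"dr":[0,0,0]},{"linear":[0,0,0],"dr":[0,0,0]}]'
python3 go.py .629 -.1635 .14 66
python3 - <<'E'
from h import *
t=robot.grab_frame("top");s=robot.grab_frame("scene")
r=lambda im:cv2.resize(im[:,:,::-1],(400,400),interpolation=cv2.INTER_CUBIC)
cv2.imwrite("pics/lift.png",np.hstack([r(t[140:260,110:230]),r(s[210:410,120:320])]))
E
```

```text
time: 5.7
tcp_pos: [0.6226, 0.2538, 0.1452]
tool_rot: [[-0.804, 0.594, 0.002], [0.594, 0.804, 0.001], [-0.001, 0.002, -1.0]]
ft_force: [-0.0, 0.7, -4.7]
opening: 0.0489
time: 5.9
tcp_pos: [0.6217, 0.2537, 0.1422]
tool_rot: [[-0.805, 0.594, -0.0], [0.594, 0.805, 0.0], [0.0, -0.0, -1.0]]
ft_force: [1.3, -0.4, -5.5]
opening: 0.0485
t 5.90 p [0.6217 0.2537 0.1422] F [ 1.3077 -0.4007 -5.5181] open 0.0485 j [-46.   29.9  27.9  83.5 -14.4  70.1  37.2]
yawY 53.564995301278714 tilt [-0.0003  0.0001 -1.    ]
units total [ -8.4537 -11.0434   0.0724]
turn units [-0.0008 -0.0022 -1.5544]
```

View pics/lift.png

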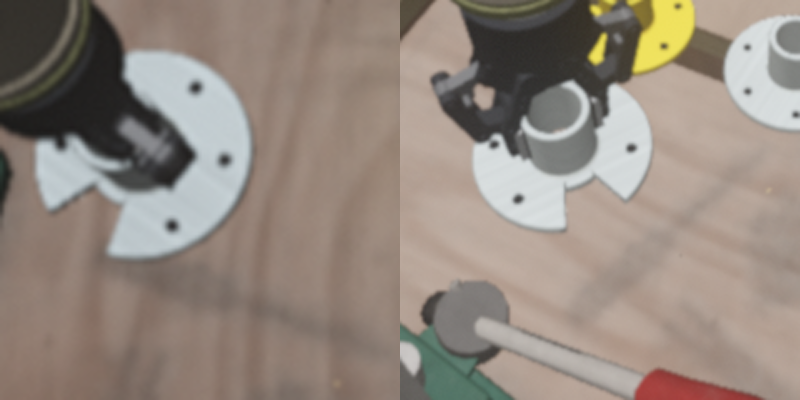

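The flange is held level and has lifted cleanly. Now I carry it over to the stand, with its underside about 0.12 m up.

```bash
python3 -m handwheel '[{"linear":[-0.25,-0.35,0],"dr":[0,0,0]},{"linear":[-0.5,-0.65,0],"dr":[0,0,0]},{"linear":[-0.6,-0.8,0],"dr":[0,0,0]},{"linear":[-0.6,-0.8,0],"dr":[0,0,0]},{"linear":[-0.6,-0.8,0],"dr":[0,0,0]},{"linear":[-0.6,-0.8,0],"dr":[0,0,0]},{"linear":[-0.6,-0.8,0],"dr":[0,0,0]},{"linear":[-0.6,-0.8,0],"dr":[0,0,0]}]'
python3 -m handwheel '[{"linear":[-0.6,-0.8,0],"dr":[0,0,0]},{"linear":[-0.6,-0.8,0],"dr":[0,0,0]},{"linear":[-0.6,-0.8,0],"dr":[0,0,0]},{"linear":[-0.6,-0.8,0],"dr":[0,0,0]},{"linear":[-0.6,-0.7,0],"dr":[0,0,0]},{"linear":[-0.5,-0.5,0],"dr":[0,0,0]},{"linear":[-0.3,-0.4,0],"dr":[0,0,0]},{"linear":[0,0,0],"dr":[0,0,0]}]'
python3 -m handwheel '[{"linear":[0,0,0],"dr":[0,0,-0.4]},{"linear":[0,0,0],"dr":[0,0,-0.6]},{"linear":[0,0,0],"dr":[0,0,-0.5]},{"linear":[0,0,0],"dr":[0,0,0]}]'
python3 go.py .629 -.1635 .14 66
python3 - <<'E'
from h import *
t=robot.grab_frame("top");s=robot.grab_frame("scene")
np.save("t1.npy",t);np.save("s1.npy",s)
r=lambda im:cv2.resize(im[:,:,::-1],(400,400),interpolation=cv2.INTER_CUBIC)
cv2.imwrite("pics/over.png",np.hstack([r(t[130:260,290:420]),r(s[80:240,230:390])]))
E
```

```text
time: 6.8
tcp_pos: [0.6229, 0.0337, 0.142]
tool_rot: [[-0.804, 0.595, -0.001], [0.595, 0.804, -0.0], [0.0, -0.001, -1.0]]
ft_force: [0.2, -0.0, -4.6]
opening: 0.0483
time: 7.6
tcp_pos: [0.6286, -0.1509, 0.1422]
tool_rot: [[-0.802, 0.597, -0.001], [0.597, 0.802, -0.001], [-0.0, -0.002, -1.0]]
ft_force: [-0.1, -0.8, -4.6]
opening: 0.0485
time: 8.0
tcp_pos: [0.6297, -0.1462, 0.1422]
tool_rot: [[-0.911, 0.412, -0.0], [0.412, 0.911, 0.001], [0.001, 0.001, -1.0]]
ft_force: [0.3, 0.2, -3.9]
opening: 0.0484
t 8.00 p [ 0.6297 -0.1462  0.1422] F [ 0.2762  0.2008 -3.9193] open 0.0484 j [-14.7  27.5  32.   88.  -15.2  68.9  85.6]
yawY 65.70060947942878 tilt [-0.0004  0.0009 -1.    ]
units total [-0.2182 -0.5358  0.0739]
turn units [ 0.0048 -0.0053 -0.0374]
```

View pics/over.png

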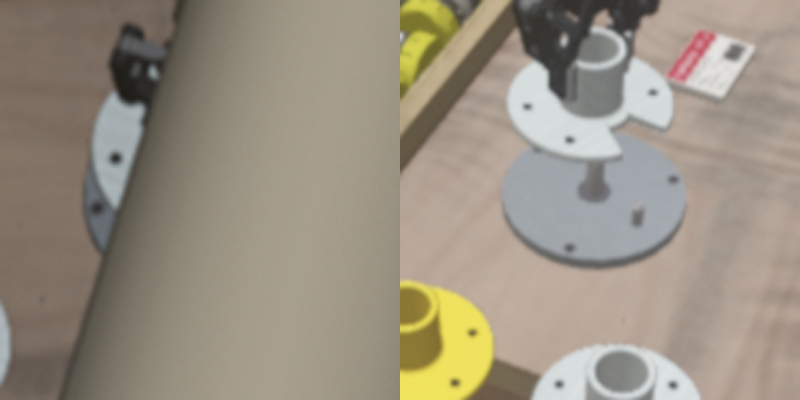

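Run:
```python
from meas import *
s=np.load("s1.npy")
p=proj("scene",[.6297,-.1462,.130]);print(p)
hsv=cv2.cvtColor(s,cv2.COLOR_RGB2HSV);print(s[120,440//1-200], s[int(p[1])+12,int(p[0])-20])
for lo in(180,190):
    o,m=disc("scene",s,(int(p[0]),int(p[1])),.130,.065,lo,255);print(lo,*o,m.sum())
save("mask1",np.dstack([m*255]*3),(230,80,390,240),3)
```

```text
[305.6739 118.6329]
[178 161 130] [214 219 220]
180 [ 0.6326 -0.1395  0.0585] [[  0.046 291.75   87.   ]
 [  0.05  293.     83.5  ]
 [  0.055 291.5    79.5  ]
 [  0.06  294.25   77.   ]] 1284
190 [ 0.6336 -0.1398  0.0575] [[  0.046 290.5    87.5  ]
 [  0.05  290.75   85.   ]
 [  0.055 291.25   82.   ]
 [  0.06  294.25   79.   ]] 1231
```

View pics/mask1.png

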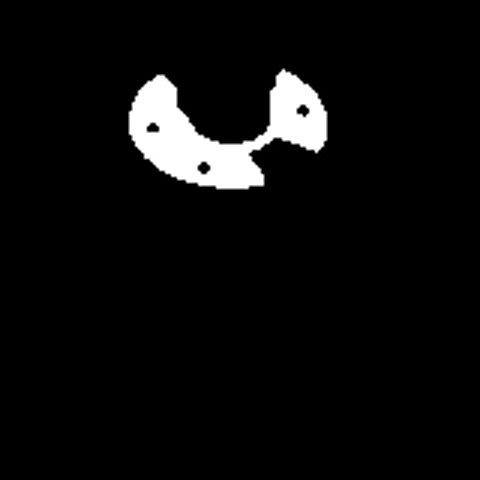

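```bash
cat > held.py <<'E'
from meas import *
def held(s,c0,z,lo=180):
    p=proj("scene",[*c0,z])
    _,m=disc("scene",s,(int(p[0]),int(p[1])),z,.065,lo,255,False)
    ct=max(cv2.findContours(m,0,cv2.CHAIN_APPROX_NONE)[0],key=len)[:,0]
    P=np.array([onz("scene",u,v,z)[:2] for u,v in ct]);c=np.array(c0)
    for tol in(.012,.006,.004,.003,.003):
        g=abs(np.hypot(*(P-c).T)-.0642)<tol
        c=least_squares(lambda q:np.hypot(*(P[g]-q).T)-.0642,c,loss="soft_l1",f_scale=.001).x
    out=[]
    for rr in(.044,.048,.052,.056,.06):
        a=np.arange(100,210,.5);b=[]
        for t in np.radians(a):
            u,v=np.round(proj("scene",[c[0]+rr*np.cos(t),c[1]+rr*np.sin(t),z])).astype(int);b.append(m[v,u])
        gaps=a[np.array(b)==0];out.append((rr,gaps.min(),gaps.max(),(gaps.min()+gaps.max())/2))
    return c,g.sum(),np.array(out)
E
python3 - <<'E'
from held import *
s=np.load("s1.npy")
for c0 in((.6297,-.1462),(.634,-.14)):
  for lo in(175,185): print(*held(s,c0,.130,lo))
s0=cv2.imread("pics/scene0.png")[:,:,::-1].copy();print(*held(s0,(.621,.2533),.008,150))
E
```

```text
[ 0.6285 -0.1432] 103 [[  0.044 139.    174.5   156.75 ]
 [  0.048 139.    177.    158.   ]
 [  0.052 139.5   176.    157.75 ]
 [  0.056 139.5   175.    157.25 ]
 [  0.06  137.5   174.    155.75 ]]
[ 0.6288 -0.1437] 102 [[  0.044 136.5   178.    157.25 ]
 [  0.048 137.    176.5   156.75 ]
 [  0.052 137.    175.5   156.25 ]
 [  0.056 137.5   175.5   156.5  ]
 [  0.06  135.5   176.    155.75 ]]
[ 0.6285 -0.1432] 103 [[  0.044 139.    174.5   156.75 ]
 [  0.048 139.    177.    158.   ]
 [  0.052 139.5   176.    157.75 ]
 [  0.056 139.5   175.    157.25 ]
 [  0.06  137.5   174.    155.75 ]]
[ 0.6288 -0.1437] 102 [[  0.044 136.5   178.    157.25 ]
 [  0.048 137.    176.5   156.75 ]
 [  0.052 137.    175.5   156.25 ]
 [  0.056 137.5   175.5   156.5  ]
 [  0.06  135.5   176.    155.75 ]]
[0.6188 0.2547] 189 [[  0.044 123.5   163.    143.25 ]
 [  0.048 125.    207.5   166.25 ]
 [  0.052 124.5   207.5   166.   ]
 [  0.056 124.5   162.5   143.5  ]
 [  0.06  124.    163.5   143.75 ]]
```

```bash
python3 go.py .630 -.1657 .090
```

```text
t 8.10 p [ 0.6297 -0.1465  0.1423] F [ 0.8075  0.2355 -5.1614] open 0.0485 j [-14.7  27.5  32.1  88.  -15.3  68.9  85.4]
yawY 65.49527491033187 tilt [-0.0002  0.0006 -1.    ]
units total [-0.2748 -0.5778  1.7441]
```

```bash
python3 -m handwheel '[{"linear":[-0.15,-0.3,0],"dr":[0,0,0]},{"linear":[-0.12,-0.28,0.2],"dr":[0,0,0]},{"linear":[0,0,0.4],"dr":[0,0,0]},{"linear":[0,0,0.5],"dr":[0,0,0]},{"linear":[0,0,0.4],"dr":[0,0,0]},{"linear":[0,0,0.2],"dr":[0,0,0]},{"linear":[0,0,0],"dr":[0,0,0]},{"linear":[0,0,0],"dr":[0,0,0]}]'
python3 go.py .630 -.1657 .090
python3 - <<'E'
from held import *
s=robot.grab_frame("scene");t=robot.grab_frame("top");np.save("s2.npy",s)
st=robot.state();p=st["tcp_pos"]
z=p[2]-.0202+.008
for lo in(175,185): print(*held(s,p[:2],z,lo))
r=lambda im:cv2.resize(im[:,:,::-1],(400,400),interpolation=cv2.INTER_CUBIC)
cv2.imwrite("pics/over2.png",np.hstack([r(t[130:260,290:420]),r(s[80:200,250:370])]))
E
```

```text
time: 8.9
tcp_pos: [0.6302, -0.1664, 0.0917]
tool_rot: [[-0.911, 0.413, 0.0], [0.413, 0.911, -0.0], [-0.0, 0.0, -1.0]]
ft_force: [-0.8, -0.9, -4.0]
opening: 0.0483
t 8.90 p [ 0.6302 -0.1664  0.0917] F [-0.8393 -0.8876 -4.0155] open 0.0483 j [-12.2  31.   31.1  89.8 -17.2  64.1  88.5]
yawY 65.57769301135639 tilt [ 0.0002 -0.     -1.    ]
units total [0.016  0.0196 0.0552]
[ 0.6288 -0.1626] 99 [[  0.044 141.    175.5   158.25 ]
 [  0.048 141.5   174.5   158.   ]
 [  0.052 141.5   177.    159.25 ]
 [  0.056 141.5   175.5   158.5  ]
 [  0.06  141.5   174.5   158.   ]]
[ 0.6291 -0.1632] 98 [[  0.044 138.5   175.    156.75 ]
 [  0.048 138.5   176.    157.25 ]
 [  0.052 136.5   176.    156.25 ]
 [  0.056 139.    175.    157.   ]
 [  0.06  137.5   174.5   156.   ]]
```

View pics/over2.png

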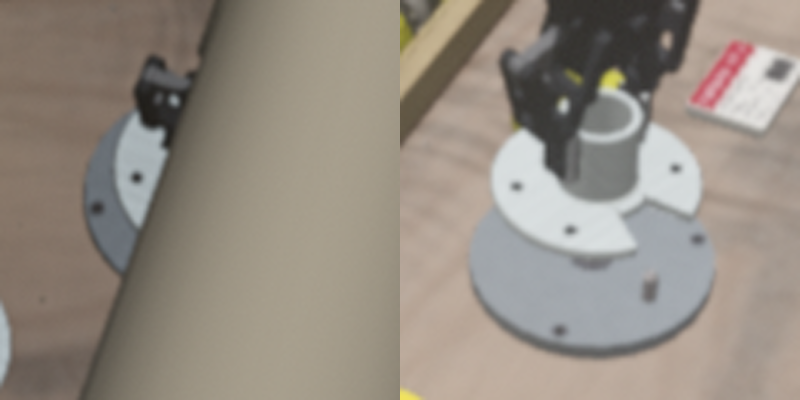

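The picture shows the flange centred over the shaft to about 1.5 mm, with the notch above the pin. Now I lower it.

```bash
python3 -m handwheel '[{"linear":[0,0,0.1],"dr":[0,0,0.15]},{"linear":[0,0,0.2],"dr":[0,0,0]},{"linear":[0,0,0.2],"dr":[0,0,0]},{"linear":[0,0,0.2],"dr":[0,0,0]},{"linear":[0,0,0.2],"dr":[0,0,0]},{"linear":[0,0,0.1],"dr":[0,0,0]},{"linear":[0,0,0],"dr":[0,0,0]},{"linear":[0,0,0],"dr":[0,0,0]}]'
python3 go.py
python3 - <<'E'
from h import *
s=robot.grab_frame("scene");save("low1",s,(250,80,370,200),5)
E
```

```text
time: 9.8
tcp_pos: [0.6301, -0.1666, 0.0616]
tool_rot: [[-0.902, 0.433, 0.0], [0.433, 0.902, 0.0], [-0.0, 0.0, -1.0]]
ft_force: [-0.3, -0.5, -4.1]
opening: 0.0484
t 9.80 p [ 0.6301 -0.1666  0.0616] F [-0.2988 -0.4996 -4.0609] open 0.0484 j [-11.8  32.9  30.6  91.  -18.4  61.1  88.1]
yawY 64.36351311488941 tilt [ 0.0001  0.     -1.    ]
```

View pics/low1.png

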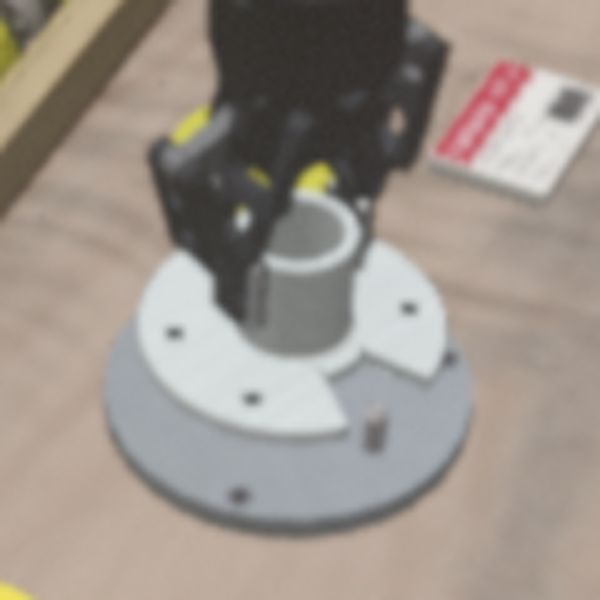

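The notch is over the pin and the shaft is in the bore, with no contact force yet. I keep lowering in small steps.

```bash
python3 -m handwheel '[{"linear":[0,0,0.1],"dr":[0,0,0]},{"linear":[0,0,0.15],"dr":[0,0,0]},{"linear":[0,0,0.15],"dr":[0,0,0]},{"linear":[0,0,0.15],"dr":[0,0,0]},{"linear":[0,0,0.1],"dr":[0,0,0]},{"linear":[0,0,0.1],"dr":[0,0,0]},{"linear":[0,0,0],"dr":[0,0,0]}]'
python3 -m handwheel '[{"linear":[0,0,0.05],"dr":[0,0,0]},{"linear":[0,0,0.05],"dr":[0,0,0]},{"linear":[0,0,0],"dr":[0,0,0]},{"linear":[0,0,0],"dr":[0,0,0]}]'
python3 go.py
python3 - <<'E'
from h import *
s=robot.grab_frame("scene");save("low2",s,(250,80,370,200),5)
E
```

```text
time: 10.55
tcp_pos: [0.6297, -0.1665, 0.0384]
tool_rot: [[-0.902, 0.433, -0.001], [0.433, 0.902, 0.0], [0.001, -0.0, -1.0]]
ft_force: [-0.3, -0.0, -5.4]
opening: 0.0485
time: 10.95
tcp_pos: [0.63, -0.1666, 0.036]
tool_rot: [[-0.902, 0.433, 0.0], [0.433, 0.902, 0.0], [-0.0, 0.0, -1.0]]
ft_force: [0.1, 0.3, -5.2]
opening: 0.0485
t 10.95 p [ 0.63   -0.1666  0.036 ] F [ 0.1162  0.2902 -5.1839] open 0.0485 j [-11.3  34.6  29.9  91.9 -19.4  58.7  88.7]
yawY 64.36261932276308 tilt [ 0.0001  0.0001 -1.    ]
```

View pics/low2.png

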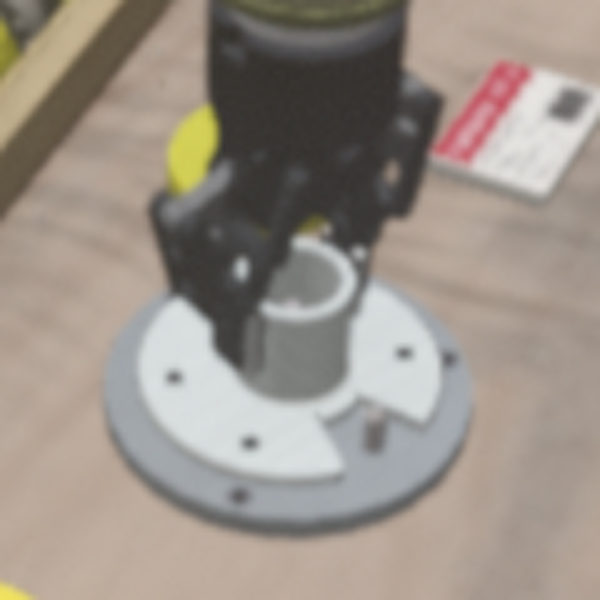

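```bash
for i in 1; do :; done
python3 -m handwheel '[{"linear":[0,0,0.04],"dr":[0,0,0]},{"linear":[0,0,0.02],"dr":[0,0,0]},{"linear":[0,0,0],"dr":[0,0,0]}]'
python3 -m handwheel '[{"linear":[0,0,0.02],"dr":[0,0,0]},{"linear":[0,0,0],"dr":[0,0,0]}]'
```

```text
time: 11.3
tcp_pos: [0.63, -0.1665, 0.0343]
tool_rot: [[-0.902, 0.433, 0.0], [0.433, 0.902, 0.0], [-0.0, 0.0, -1.0]]
ft_force: [-1.7, 1.1, -2.3]
opening: 0.0485
time: 11.5
tcp_pos: [0.6301, -0.1665, 0.0342]
tool_rot: [[-0.902, 0.433, 0.0], [0.433, 0.902, 0.0], [-0.0, 0.0, -1.0]]
ft_force: [-3.7, 1.9, 5.4]
opening: 0.0485
```

Contact came at the expected height (TCP z 0.0342, force reversed to about +5 N). Releasing.

```bash
python3 -m handwheel '[{"linear":[0,0,0],"dr":[0,0,0]},{"linear":[0,0,0],"dr":[0,0,0]},{"linear":[0,0,0],"dr":[0,0,0]},{"linear":[0,0,0],"dr":[0,0,0]},{"linear":[0,0,0],"dr":[0,0,0]},{"linear":[0,0,0],"dr":[0,0,0]}]' 100
python3 -m handwheel '[{"linear":[0,0,-0.15],"dr":[0,0,0]},{"linear":[0,0,-0.3],"dr":[0,0,0]},{"linear":[0,0,-0.5],"dr":[0,0,0]},{"linear":[0,0,-0.7],"dr":[0,0,0]},{"linear":[0,0,-0.8],"dr":[0,0,0]},{"linear":[0,0,-0.8],"dr":[0,0,0]},{"linear":[0,0,-0.8],"dr":[0,0,0]},{"linear":[0,0,-0.8],"dr":[0,0,0]}]'
python3 go.py
python3 - <<'E'
from h import *
s=robot.grab_frame("scene");save("rel",s,(220,60,380,220),3.7)
E
```

```text
time: 12.1
tcp_pos: [0.63, -0.1666, 0.0336]
tool_rot: [[-0.902, 0.433, 0.0], [0.433, 0.902, 0.0], [-0.0, 0.0, -1.0]]
ft_force: [-0.1, -0.1, 0.7]
opening: 0.0858
time: 12.9
tcp_pos: [0.63, -0.1668, 0.1817]
tool_rot: [[-0.901, 0.433, 0.001], [0.433, 0.901, -0.0], [-0.001, 0.001, -1.0]]
ft_force: [0.5, -0.1, -1.4]
opening: 0.0854
t 12.90 p [ 0.63   -0.1668  0.1817] F [ 0.4962 -0.0783 -1.3764] open 0.0854 j [-13.6  26.4  33.3  84.7 -14.8  73.2  85.6]
yawY 64.34760915565903 tilt [ 0.0015 -0.0001 -1.    ]
```

View pics/rel.png

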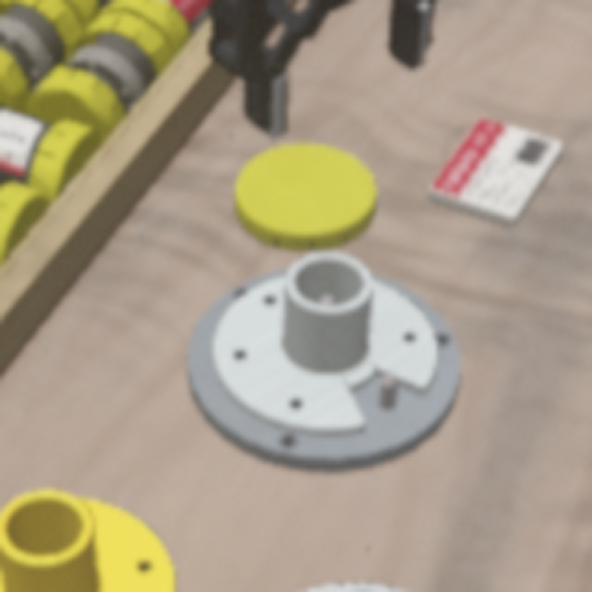

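```bash
python3 -m handwheel '[{"linear":[0.3,0.5,-0.3],"dr":[0,0,0]},{"linear":[0.4,0.9,-0.3],"dr":[0,0,0]},{"linear":[0.4,0.9,0],"dr":[0,0,0]},{"linear":[0.4,0.9,0],"dr":[0,0,0]},{"linear":[0.4,0.9,0],"dr":[0,0,0]},{"linear":[0.4,0.9,0],"dr":[0,0,0]},{"linear":[0.3,0.7,0],"dr":[0,0,0]},{"linear":[0,0,0],"dr":[0,0,0]}]'
python3 - <<'E'
from held import *
t=robot.grab_frame("top");s=robot.grab_frame("scene")
for n,im,sd,lo in(("top",t,(352,194),165),("scene",s,(306,155),180)):
    for z in(.022,):
        o,m=disc(n,im,sd,z,.065,lo,255);print(n,*o,m.sum())
for n,im,sd in(("top",t,(265,241)),("scene",s,(317,246))):
    o,m=disc(n,im,sd,.008,.065,150,255,False);print(n,"plain",*o)
r=lambda im:cv2.resize(im[:,:,::-1],(400,400),interpolation=cv2.INTER_CUBIC)
cv2.imwrite("pics/fin.png",np.hstack([r(t[130:280,220:420]),r(s[100:260,230:390])]))
print(robot.state()["time"],robot.state()["ft_force"])
E
```

```text
time: 13.75
tcp_pos: [0.6338, 0.026, 0.1981]
tool_rot: [[-0.904, 0.428, 0.001], [0.428, 0.904, 0.002], [0.0, 0.002, -1.0]]
ft_force: [-0.3, -0.0, -0.4]
opening: 0.0856
top [ 0.6352 -0.1703  0.0545] [[  0.046 152.25   38.   ]
 [  0.05  152.     39.5  ]
 [  0.055 151.25   37.   ]
 [  0.06  318.    123.5  ]] 1479
scene [ 0.6311 -0.1661  0.0649] [[  0.046 290.25   44.   ]
 [  0.05  290.     44.5  ]
 [  0.055 289.5    42.5  ]
 [  0.06  289.75   39.   ]] 1390Traceback (most recent call last):
  File "<stdin>", line 7, in <module>
  File "meas.py", line 8, in disc
    i=1+np.argmax(st[1:,4]); m=(l==i).astype(np.uint8)
        ~~~~~~~~~^^^^^^^^^^
    return _wrapfunc(a, 'argmax', axis=axis, out=out, **kwds)
    return bound(*args, **kwds)
ValueError: attempt to get argmax of an empty sequence
```

The arm now hides the plain flange in the top view, so I'm measuring that one from the scene camera only and looking at both pictures.

Run:
```python
from held import *
t=robot.grab_frame("top");s=robot.grab_frame("scene")
print("held fit",*held(s,(.63,-.165),.022,180))
o,m=disc("scene",s,(317,246),.008,.065,150,255,False);print("plain",*o)
r=lambda im:cv2.resize(im[:,:,::-1],(400,400),interpolation=cv2.INTER_CUBIC)
cv2.imwrite("pics/fin.png",np.hstack([r(t[130:260,290:420]),r(s[110:280,220:390])]))
print(robot.state()["time"],robot.state()["ft_force"])
```

```text
held fit [ 0.6295 -0.1644] 110 [[  0.044 137.    170.5   153.75 ]
 [  0.048 137.5   174.    155.75 ]
 [  0.052 137.    173.    155.   ]
 [  0.056 138.5   174.5   156.5  ]
 [  0.06  137.    174.5   155.75 ]]
plain [0.5214 0.0393 0.0646]
13.95 [-0.6972 -0.4885 -0.0155]
```

View pics/fin.png

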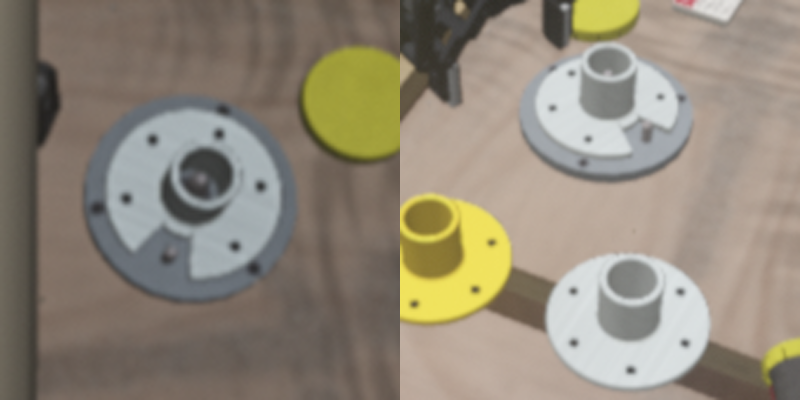

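Both views show the flange concentric on the base, with the pin mid-notch and the shaft inside the hub. The plain flange hasn't moved.

```bash
python3 -c "
from cell import robot
print(robot.hand_in())"
```

```text
the job is handed in; nothing more can be done
None
```

The notched metal flange is on the stand, lying flat and released, with the shaft up through its bore and the pin in its notch. I handed the job in at about 14 s.

**What I did:** I gripped the flange by its hub with the jaws square to the notch and carried it over the other parts. I turned it about 11° to line up with the pin and lowered it gently until it touched the base, at the height that matches fully home. Then I opened the gripper and moved the arm away.

**Last checks:**
- **Position:** the scene camera puts the flange centre at (0.6295, -0.1644), matching the shaft at (0.630, -0.1645). The notch points to about 155.5° and the pin to about 155°.
- **Views:** both cameras show the flange concentric on the base, with the pin in the middle of the notch.
- **Plain flange:** it did not move, to within 0.1 mm in the scene camera. The arm blocked the top camera's view of it.
- **Touching:** the gripper was clear of everything, with wrist force near zero.

**Checks that failed or disagreed:** the simple circle fit on the final top picture was poor (radius 54 mm instead of 65, centre about 8 mm off). I put that down to the hub and its shadow spoiling the outline, so I relied on the scene fit and the pictures. The matching fit of the scene picture found a false gap for the notch; the rim-only fit gave the figures above.

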